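Centre the ablation cell on the floating platform and clip it

TASK

The laser-ablation sample cell has been put down crooked and off its mark on the vibration-isolation platform. Without lifting it, tap it with a light touch (never more than 10 N) from opposite sides until it sits square and centred inside the engraved outline, an even 3 mm gap all round; then let go and swing the steel clip all the way round over the edge of the cell's base plate. The platform floats on springs: do not drive it against its travel stops, and leave the things standing on the bench alone.

Things in the scene. Friction and masses are not known exactly. Their poses are not given: they have to be found in the camera images.
- cell_centre (a point): Loose aluminium sample cell, 0.7 to 1 kg, too wide to grasp: base plate 112 (x) by 140 (y) by 10 mm high, on it a centred housing 92 by 110 mm up to 30 mm, a window ring 87 mm across up to 33.5 mm, and gas fittings on the y ends out to 65 mm from centre, 14 to 28 mm up. Push it on the base plate's edges. Point: its centre, 15 mm above its underside; z up. Metal on metal, friction about 0.5 to 0.7.
- mark (a point): Centre of an white engraved outline, 118 (x) by 146 (y) mm, on the flat top of the floating black plate (300 by 320 mm, top face and this point 82 mm above the bench); engraved centre lines run out to the plate's edges. The cell's x and y belong parallel to this x and y (z up) with its centre above this point. Moves with the plate.
- flexure (a joint): Shift of the floating plate along the mark's x from rest, m. It is carried on springs: 1.25 mm per newton of sideways push (800 N/m, in x and y alike). A push first carries plate and cell together, then the cell slips on the plate; let go, plate and cell spring back together and come to rest in about 0.7 s. Hard stops at +-12 mm.
- platform (a joint): Shift of the floating plate along the mark's y from rest, m: the same springs (800 N/m), hard stops at +-12 mm.
- clip_pin (a point): Upright pin on the clip, by which it is swung: steel, 12 mm across, from 14 to 40 mm above the floating plate; point at mid-height (27 mm above the plate), 32 mm from the pivot. May be pinched or pushed.
- clip_pivot (a point): The clip's pivot, on the surface of the top plate at x 45 mm, y 125 mm from the mark; a screw head 19 mm across, 21 mm high. Turns with the plate, not with the clip; axes as the mark's.
- clip (a joint): Angle of the clip, a steel strip 14 mm wide reaching 63 mm from its pivot, 11.5 to 14 mm above the plate (it passes over the base plate). At 0 it points along the mark's +x, clear of the cell; it turns clockwise seen from above to a stop at 1.571, pointing along the mark's -y with its tip over the base plate's edge. Stiff, stays where left; some 1.6 N at the pin moves it.
- vial_a: Bystander: white jar with blue cap, 38 mm across, 55 mm high, loose on the bench; origin under its centre.
- vial_b: Bystander: second such jar.
- cone: Bystander: metal interface cone, 52 mm across, 22 mm high, loose on the bench; origin under its centre.
- beaker: Bystander: open steel beaker, 60 mm across, 50 mm high, loose on the bench; origin under its centre.
Things that resemble listed ones, but are neither listed nor needed, are in the scene too. Of the things like the part that bears cell_centre, leave any that is yellow; of the rest the smaller one is meant.

How it is judged (in metres and radians):
On the way, in this order (a step that is already met when the one before it is completed fails the run):
1. the cell stands centred and square on the mark and let go, with the clip still open (horizontal distance between cell_centre and mark below 0.003 m and angle between the x axis of cell_centre and the x axis of mark, either way round below 0.05 rad and contact force between the fingers and cell below 0.1 N and value of joint clip below 0.6 rad), for 0.3 s.
2. the clip is swung fully over the base plate (value of joint clip above 1.45 rad), for 0.2 s.
At the end, for the whole second after the job is handed in: The cell rests flat on the platform with its centre within 3 mm of the mark and its sides within 0.05 rad of the mark's axes, at rest, and the clip is within 0.12 rad of its closed stop (horizontal distance between cell_centre and mark below 0.003 m and angle between the x axis of cell_centre and the x axis of mark, either way round below 0.05 rad and z of cell_centre in the frame of mark below 0.0165 m and angle between cell_centre's own z axis and vertical below 0.02 rad and value of joint clip above 1.45 rad and linear speed of cell below 0.01 m/s); the robot touches nothing.
It fails at once if the cell is pushed with more than 10 N (contact force between the fingers and cell above 10 N).
It fails at once if the floating plate is driven to its travel stops (beyond 11.5 mm) along x (value of joint flexure above 0.0115 m or value of joint flexure below -0.0115 m).
It fails at once if the floating plate is driven to its travel stops (beyond 11.5 mm) along y (value of joint platform above 0.0115 m or value of joint platform below -0.0115 m).
It fails at once if the cell is lifted off the platform (more than 5 mm) (z of cell_centre in the frame of mark above 0.02 m).
It fails at once if a bystander is moved more than 15 mm (distance of any of vial_a, vial_b, cone, beaker from where it was at the start of the episode above 0.015 m).
It also fails if it takes over 72 s, if anything falls off the work surface, if the arm or the gripper's body presses on something with over 40 N, if the wrist force passes 120 N, or if a joint passes its speed limit or range.

ROBOT

A 6-joint arm with a two-finger parallel gripper is mounted at the origin on the work surface. World frame = base frame: x ahead of the robot, y to its left, z up, the work surface at z = 0. Lengths are in mm, angles in rad, forces in N, time in s.
With the tool pointing down it reaches from about 275 to 1000 mm from the base axis. Payload 8.4 kg.
Tool frame: the origin (TCP) lies between the finger pads; the fingertips stand 8 mm ahead of it and the grasp point (between the pads) lies 11 mm behind it; z points along the fingers, y is the line along which they close (so a half turn about z gives the same grasp; the last joint's range is limited). The gripper opens to 85 mm and grips with 20 to 120 N. Pads are 22 mm wide; open, the fingers measure 114 mm over their backs; the gripper's body (76 mm by 85 mm) begins 54 mm behind the grasp point. The pads swing forward as they close: fully open they stand 13 mm farther back than shut.
Start: joints at [1.317, 0.353, 1.633, -0, 1.155, -0.002], TCP at [155.716, 605.294, 239.281] pointing down, gripper open.
Joint ranges: [-2.63, 2.63], [-0.92, 2.1], [0.06, 2.66], [-1.3, 4.44], [0, 2.69], [-3.02, 3.02]. Speed limits (rad/s): [2.22, 2.22, 2.79, 3.14, 3.14, 3.14].

INTERFACE

Orientations are given as [roll, pitch, yaw] about the fixed x, y, z axes, in that order (R = Rz(yaw) Ry(pitch) Rx(roll)).
In Python, from bench import robot gives the robot as it stands.
- The arm moves only by the shell command python3 -m inch 'ROWS' [FORCE]. ROWS is JSON, a list that holds one entry, the list of rows, each a list of 7 numbers: the gripper's target within -1 to 1 (fully open at 1, half-way at 0, shut at -1), then the shift along the tool's x, y, z as a fraction of full scale, then the turn, a rotation vector about the tool's x, y, z as a fraction of full scale. In form: [[[jaw, tx, ty, tz, rx, ry, rz], ...]]. A call has 1 to 12 rows; each row is the pose to reach, as a shift and turn from the pose commanded when the call began, along the tool's axes at that moment; what a row does not reach only later rows make up. Full scale, the value 1, is 0.1 m for a shift and 30 degrees for a turn. A row lasts 1/8 s, in which the tool goes at most 62.5 mm and 10.7 degrees, less where a joint would pass 70% of its speed; a pose out of reach is approached as far as the arm can. A call with a number of a shift or a turn outside -1 to 1 is refused whole. A call with a gripper value outside its range is refused whole. The fingers move at their own pace and stop on an object; FORCE is the grip in N (left out, the last holds). Time passes only in rows, so rows that repeat a pose let the fingers close. It gives the time, the measured TCP pose, the force, the opening and the grip force at its end, in the units of the state.
- robot.get_state(): the state, without advancing time (a new reading comes with each control period).
- robot.capture(name): name is "side" or "top" or "wrist"; returns (picture, depth): 480x640x3 uint8, blue, green, red; 480x640 float32, mm along the optical axis (not along the pixel's ray), 0 where there is no reading.
- robot.calibration(name): a dict with "fx", "fy", "cx", "cy" (pixels), "rvec" (rotation vector, rad) and "tvec" (3), from world to camera coordinates, as OpenCV has them. Camera axes: x right, y down, z forward; pixel columns grow to the right and rows downward; lengths in mm; the calibration is good to about 2 mm. A picture is of the moment at which its call begins: read the wrist's pose just before it. calibration takes no time and is no camera call; for the wrist camera it gives the pose at the moment of the call.
- robot.close_job(): hands the job in; it is judged then, once.
The state is a dict: "time_s": time; "qpos": joint angles; "qvel": joint speeds; "joint_efforts": joint torques, N m; "eef_pos": TCP position; "tool_rot": TCP orientation; "contact_force": force on the tool from outside, world axes, zero at the start; "moment": the same for the moment, N m; "opening": finger opening in mm; "gripper_force": force on a finger pad.
Only numpy, scipy, OpenCV 4.12 (cv2) and the standard library are available. Lean on these libraries where they do the work, as an engineer would, in place of code of your own. Each camera call takes 0.05 s, during which the arm holds its last target. There are 200 camera calls.

## Working session

There is one attempt and no reset: what is moved stays moved. The work goes in short steps, Python scripts to look and compute and a shell command to move; the robot and the scene stay as the last step left them, time stands still between calls to the robot, and variables do not carry over. Pictures are saved under pics/ and viewed, at most 13 in all, crops included, and the job is handed in when it is done.

```bash
ls; mkdir -p pics; python3 - <<'E'
from bench import robot
import cv2
print(robot.get_state())
for n in("top","side"):
    p,d=robot.capture(n); cv2.imwrite(f"pics/{n}1.png",p); print(n,robot.calibration(n))
E
```

```text
pics
{'time_s': 0.0, 'qpos': array([ 1.31660454e+00,  3.53650934e-01,  1.63411825e+00,  1.49412219e-05,
        1.15517849e+00, -2.36668273e-03]), 'qvel': array([-0.00114336, -0.0009202 ,  0.00153763, -0.00061674, -0.00129825,
        0.00069482]), 'joint_efforts': array([ 1.80521431e-03, -6.05228519e+01, -3.42083967e+01,  3.30432522e-04,
        8.89875664e-03, -6.81780733e-06]), 'eef_pos': array([155.59501935, 604.85911901, 238.56671969]), 'tool_rot': array([-3.14023767e+00, -1.68679100e-05,  2.88976150e+00]), 'contact_force': array([-0.32720351, -0.14010071,  0.62356607]), 'moment': array([-0.01522503,  0.01088894,  0.02604074]), 'gripper_force': 0.0, 'opening': 85.4418269597894}
top {'fx': 438.9175247759251, 'fy': 438.9175247759251, 'cx': 323.1859689953617, 'cy': 239.99088595565456, 'rvec': array([ 2.15077537, -2.14305022,  0.13689844]), 'tvec': array([  -8.14915759,  500.54138889, 1039.01929282])}
side {'fx': 501.7775708873781, 'fy': 501.7775708873781, 'cx': 319.59293207582914, 'cy': 230.3627783705403, 'rvec': array([ 2.27360024, -0.73730606,  0.29883601]), 'tvec': array([-394.49610698,  271.29468152,  841.46926053])}
```

View pics/top1.png

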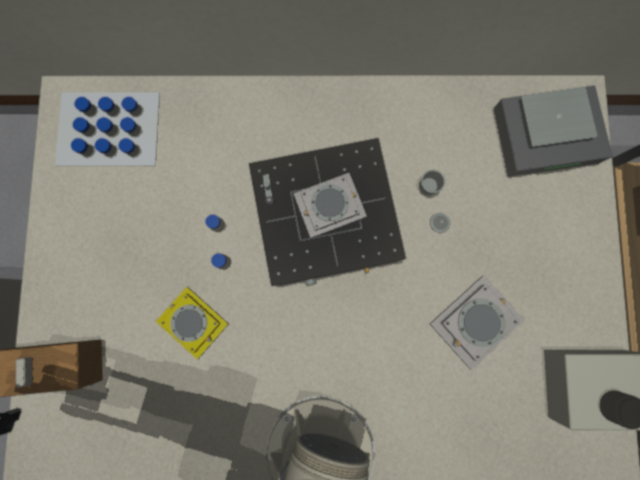

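View pics/side1.png

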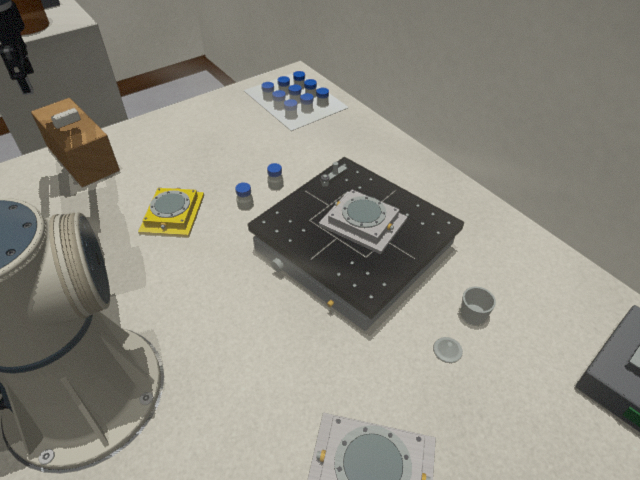

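Candidates for the cell: a yellow one at top (190,322), which is excluded; a large grey one at (478,322); a smaller grey one on the black plate at (330,204), which is the one I want. The clip is at (267,188), the jars at (213,222) and (219,260), the beaker at (431,183) and the cone at (439,222).

```bash
cat >h.py <<'E'
from bench import robot
import cv2, numpy as np
from scipy.spatial.transform import Rotation as Rn
def ray(cal,px,z):
    "pixels -> world xy(z) on the plane of height z"
    R=cv2.Rodrigues(cal["rvec"])[0]; C=-R.T@cal["tvec"]
    px=np.atleast_2d(np.float64(px))
    d=np.c_[(px[:,0]-cal["cx"])/cal["fx"],(px[:,1]-cal["cy"])/cal["fy"],np.ones(len(px))]@R
    return C+d*((z-C[2])/d[:,2])[:,None]
def proj(cal,P):
    K=np.array([[cal["fx"],0,cal["cx"]],[0,cal["fy"],cal["cy"]],[0,0,1]])
    return cv2.projectPoints(np.float64(np.atleast_2d(P)),cal["rvec"],cal["tvec"],K,None)[0][:,0]
def tcp(s): return s["eef_pos"],Rn.from_euler("xyz",s["tool_rot"])
def to_tool(dw,s=None):
    s=s or robot.get_state(); return tcp(s)[1].inv().apply(dw)
E
python3 - <<'E'
from h import *
c=robot.calibration("top")
p=cv2.imread("pics/top1.png")
cv2.imwrite("pics/crop1.png",cv2.resize(p[130:290,235:415],None,fx=3.6,fy=3.6,interpolation=cv2.INTER_CUBIC))
print(ray(c,[(250,163),(378,139),(405,261),(272,285),(330,212)],82).round(1))
print(ray(c,[(213,222),(219,260)],55).round(1),ray(c,[(431,183),(439,222)],30).round(1))
w=robot.calibration("wrist");R=cv2.Rodrigues(w["rvec"])[0];s=robot.get_state()
print(w, "cam in tool",tcp(s)[1].inv().apply(-R.T@w["tvec"]-s["eef_pos"]),"\nR tool->cam",(R@tcp(s)[1].as_matrix()).round(3))
E
```

```text
[[ 679.6  169.3   82. ]
 [ 739.8 -137.7   82. ]
 [ 445.5 -196.5   82. ]
 [ 389.   110.7   82. ]
 [ 560.6  -22.5   82. ]]
[[540.8 259.8  55. ]
 [448.8 241.9  55. ]] [[ 645.4 -274.5   30. ]
 [ 546.7 -291.3   30. ]]
{'fx': 359.686676976792, 'fy': 359.686676976792, 'cx': 320.1452562275605, 'cy': 233.20475504009048, 'rvec': array([-2.28834976, -1.77545622, -0.26294283]), 'tvec': array([-624.48743402,  -38.48601665,  379.13389293])} cam in tool [ 7.38156338e+01  1.96344701e-02 -1.34796495e+02] 
R tool->cam [[ 0.001  1.    -0.   ]
 [-0.957  0.    -0.291]
 [-0.291  0.001  0.957]]
```

View pics/crop1.png

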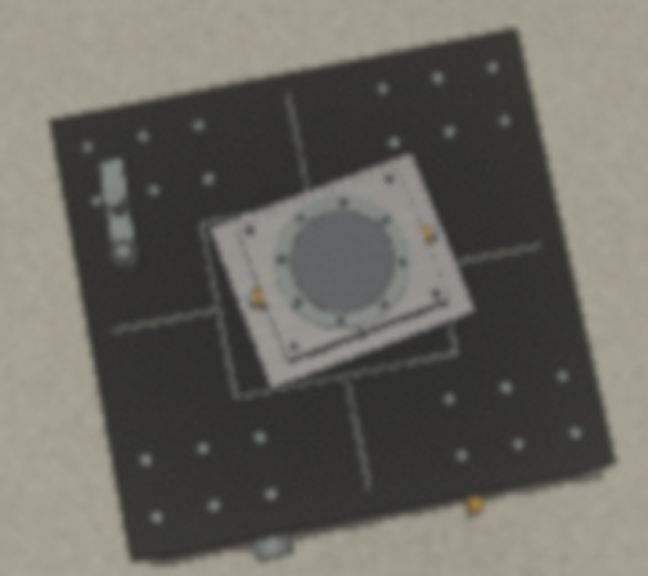

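```bash
for i in 1 2 3 4 5; do python3 -m inch '[[[1,-1,-1,0,0,0,0],[1,-1,-1,0,0,0,0],[1,-1,-1,0,0,0,0],[1,-1,-1,0,0,0,0]]]' |tail -c 300; done
python3 -m inch '[[[1,-0.33,-0.05,-0.08,0,0,-0.3],[1,-0.33,-0.05,-0.08,0,0,-0.6],[1,-0.33,-0.05,-0.08,0,0,-0.857],[1,-0.33,-0.05,-0.08,0,0,-0.857],[1,-0.33,-0.05,-0.08,0,0,-0.857]]]'
python3 - <<'E'
from h import *
s=robot.get_state(); print(s["eef_pos"],s["tool_rot"],s["qpos"])
c=robot.calibration("wrist"); p,d=robot.capture("wrist"); cv2.imwrite("pics/w1.png",p); np.savez("w1.npz",**c)
print(proj(c,[563.5,-13.5,82]))
E
```

```text
time_s: 0.6
eef_pos: [228.1, 483.3, 239.5]
tool_rot: [3.141, -0.0, 2.888]
contact_force: [0.5, 0.6, -0.5]
opening: 85.3
gripper_force: 0.0
time_s: 1.1
eef_pos: [299.9, 362.6, 239.5]
tool_rot: [3.141, -0.0, 2.889]
contact_force: [-0.3, 1.1, 0.4]
opening: 85.6
gripper_force: 0.0
time_s: 1.6
eef_pos: [371.9, 241.0, 239.4]
tool_rot: [3.141, -0.0, 2.889]
contact_force: [0.6, 0.2, -0.3]
opening: 85.1
gripper_force: 0.0
time_s: 2.1
eef_pos: [443.7, 119.3, 239.1]
tool_rot: [3.141, -0.001, 2.889]
contact_force: [-0.2, -0.4, -1.0]
opening: 85.4
gripper_force: 0.0
time_s: 2.6
eef_pos: [515.3, -2.2, 239.0]
tool_rot: [3.141, -0.001, 2.89]
contact_force: [0.5, 0.2, 0.5]
opening: 85.7
gripper_force: 0.0
time_s: 3.22
eef_pos: [545.6, -15.2, 247.3]
tool_rot: [3.141, -0.0, -2.946]
contact_force: [-0.5, -0.5, -0.4]
opening: 85.4
gripper_force: 0.0
[545.62501342 -15.15077196 247.32040729] [ 3.14125693e+00 -1.53396747e-04 -2.94614761e+00] [-3.06882223e-02  2.22313320e-01  1.79472019e+00  3.24533365e-04
  1.12478393e+00 -1.79706959e+00]
[[317.90787286 233.68977283]]
```

View pics/w1.png

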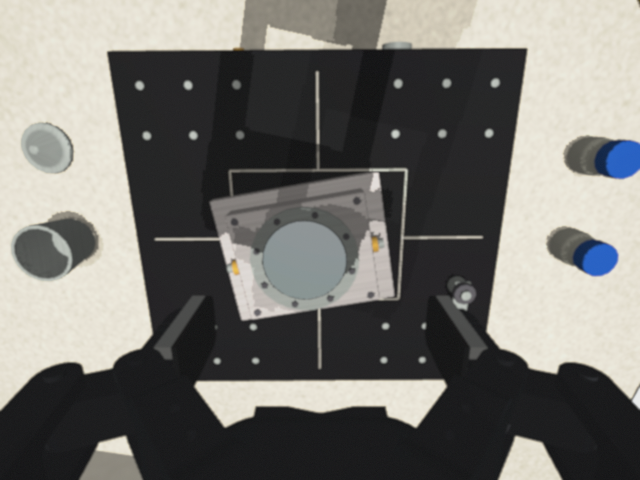

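The wrist view shows the outline corners at (229,171), (407,169) and (399,298). The centre lines cross near (319,238). The cell's base corners are at about (211,202), (379,172), (396,297) and (242,320). The clip pivot and pin are at (460,288), open and clear of the cell.

```bash
cat >>h.py <<'E'
def mark_from(cal,v,h):
    "v: 2 px on the x centre line (small x first), h: 2 px on the y line -> centre, yaw"
    a=ray(cal,v,82)[:,:2]; b=ray(cal,h,82)[:,:2]
    u=(a[1]-a[0])/np.linalg.norm(a[1]-a[0]); w=(b[1]-b[0])/np.linalg.norm(b[1]-b[0])
    t=np.linalg.solve(np.c_[u,-w],b[0]-a[0]); 
    return a[0]+u*t[0], np.arctan2(u[1],u[0]), np.arctan2(-w[0],w[1])
def inmark(P,m,yaw):
    c,s=np.cos(yaw),np.sin(yaw); d=np.atleast_2d(P)[:,:2]-m
    return d@np.array([[c,-s],[s,c]])
def edges(c4):
    "corners in mark frame, order (-x-y)(-x+y)(+x+y)(+x-y): centre, sizes, yaws"
    a,b,c,d=c4; ang=lambda v,o:round(float(np.arctan2(v[1],v[0])-o),4)
    print("centre",c4.mean(0).round(1),"sizes",[round(float(np.linalg.norm(v)),1) for v in(b-a,c-b,d-c,a-d)],
     "yaw",ang(b-a,np.pi/2),ang(c-b,0),ang(c-d,np.pi/2),ang(d-a,0))
E
python3 - <<'E'
from h import *
c=dict(np.load("w1.npz"))
m,y1,y2=mark_from(c,[(318,72),(320,368)],[(155,239),(483,237)]); print(m,y1,y2)
yaw=(y1+y2)/2
print("outline",inmark(ray(c,[(229,171),(407,169),(399,298)],82),m,yaw).round(1))
edges(inmark(ray(c,[(211,202),(379,172),(396,297),(242,320)],92),m,yaw))
print("tcp",inmark(robot.get_state()["eef_pos"],m,yaw), "pin", inmark(ray(c,(463,288),110),m,yaw))
p=cv2.imread("pics/w1.png"); cv2.imwrite("pics/w1c.png",cv2.resize(p[150:340,190:510],None,fx=2.5,fy=2.5,interpolation=cv2.INTER_CUBIC))
E
```

```text
[567.1646906  -11.69594354] 0.20165036232366923 0.20223236762774902
outline [[-58.7 -74.3]
 [-59.5  73.1]
 [ 58.6  73.3]]
centre [  8.5 -10.6] sizes [139.0, 112.6, 140.6, 110.9] yaw 0.1711 0.1765 0.1589 0.1622
tcp [[-21.76696835   0.59112282]] pin [[ 35.32666846 119.15088942]]
```

View pics/w1c.png

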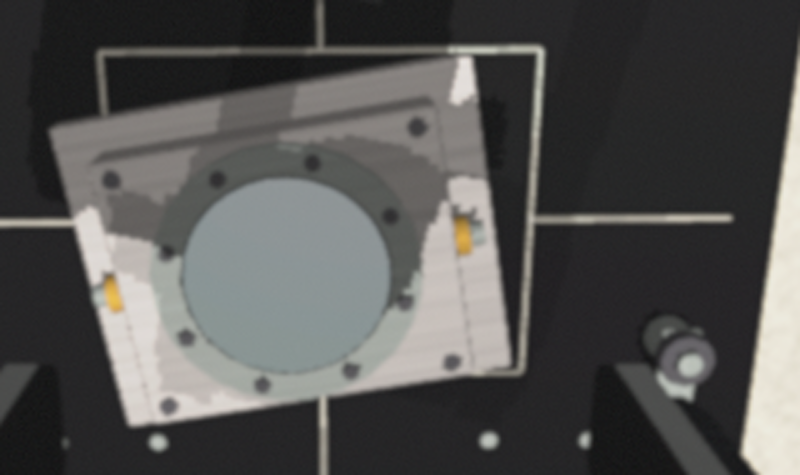

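```bash
python3 -m inch '[[[1,-0.5,-0.11,0,0,0,-0.0125],[1,-1,-0.11,0,0,0,-0.0125],[1,-1,-0.11,0,0,0,-0.0125]]]' >/dev/null
python3 -m inch '[[[1,-0.24,0,0.3,0,0,0],[1,-0.24,0,0.6,0,0,0],[1,-0.24,0,0.6,0,0,0],[1,-0.24,0,0.6,0,0,0]]]'
python3 - <<'E'
from h import *
m=np.array([567.16,-11.7]);yaw=.202
s=robot.get_state(); c=robot.calibration("wrist"); p,d=robot.capture("wrist")
print("tcp",inmark(s["eef_pos"],m,yaw),s["eef_pos"][2])
v,u=np.nonzero((d>20)&(d<400)); z=d[v,u]
X=np.c_[(u-c["cx"])/c["fx"]*z,(v-c["cy"])/c["fy"]*z,z]
R=cv2.Rodrigues(c["rvec"])[0]; W=(X-c["tvec"])@R
T=tcp(s)[1].inv().apply(W-s["eef_pos"])
for sg in(1,-1):
    k=(T[:,2]>-40)&(T[:,2]<40)&(sg*T[:,1]>30)&(sg*T[:,1]<75)&(abs(T[:,0])<25); t=T[k]
    zt=np.percentile(t[:,2],99.5); tip=t[t[:,2]>zt-8]
    print(sg,k.sum(),"zmax",zt,"tip x",np.percentile(tip[:,0],[1,50,99]),"y",np.percentile(tip[:,1],[1,50,99]))
k=(W[:,2]>95)&(W[:,2]<130)&(inmark(W,m,yaw)[:,1]>95); q=inmark(W[k],m,yaw); 
for lo in(98,107,118):
    j=abs(W[k,2]-lo)<5; print(lo,j.sum(),np.median(q[j],0))
E
```

```text
time_s: 4.15
eef_pos: [669.8, -2.9, 188.5]
tool_rot: [-3.141, 0.001, -2.939]
contact_force: [0.6, 0.3, 0.2]
opening: 85.2
gripper_force: 0.0
tcp [[102.29902562 -12.00362895]] 188.4766378862057
1 3172 zmax -5.968178080271898 tip x [-10.80473454   3.05819563  11.11194951] y [42.43755758 42.91981876 54.23364619]
-1 3192 zmax -5.861024734530075 tip x [-10.97288277   2.98781054  10.9045037 ] y [-53.64960643 -42.65928673 -42.20385003]
98 1960 [ 70.07302855 121.02520115]
107 951 [ 46.18840148 121.88605671]
118 472 [ 76.05169323 120.72013138]
```

```bash
python3 -m inch '[[[1,0,0,0.5,0,0,0],[1,0,0,0.9,0,0,0],[1,0,0,1,0,0,0],[1,0,0,1,0,0,0]]]' >/dev/null
python3 -m inch '[[[1,0,0,0.04,0,0,0],[1,0,0,0.085,0,0,0],[1,0.07,0,0.085,0,0,0],[1,0.13,0,0.085,0,0,0],[1,0.15,0,0.085,0,0,0],[1,0.16,0,0.085,0,0,0],[1,0.17,0,0.085,0,0,0],[1,0.18,0,0.085,0,0,0],[1,0.19,0,0.085,0,0,0],[1,0.2,0,0.085,0,0,0],[1,0.21,0,0.085,0,0,0],[1,0.22,0,0.085,0,0,0]]]'
python3 - <<'E'
from h import *
m=np.array([567.16,-11.7]);yaw=.202
s=robot.get_state(); print(inmark(s["eef_pos"],m,yaw),s["eef_pos"][2], Rn.from_euler("z",-yaw).apply(s["contact_force"]))
p,d=robot.capture("wrist"); cv2.imwrite("pics/w2.png",p)
E
```

```text
time_s: 6.2
eef_pos: [648.6, -7.3, 78.9]
tool_rot: [-3.141, 0.001, -2.938]
contact_force: [2.4, 0.6, -1.6]
opening: 85.5
gripper_force: 1.3
[[ 80.65289744 -12.07626813]] 78.89165535633596 [ 2.45721806  0.06914052 -1.61634   ]
```

View pics/w2.png

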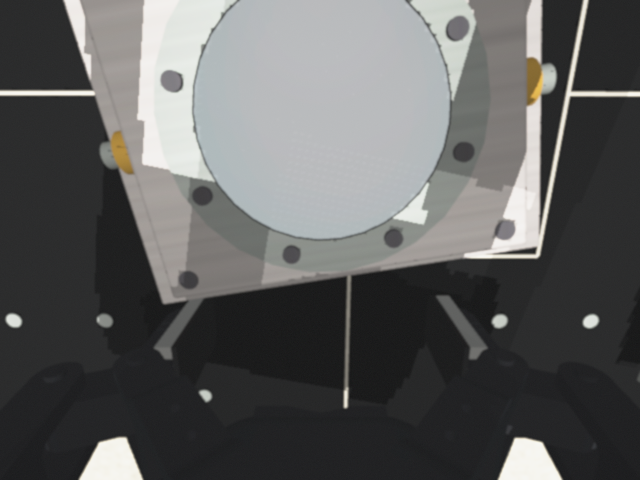

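The left finger touches the cell's edge at (190,298) and the right finger is not in contact yet. Continuing slowly.

```bash
python3 -m inch '[[[1,0.01,0,0,0,0,0],[1,0.02,0,0,0,0,0],[1,0.03,0,0,0,0,0],[1,0.04,0,0,0,0,0],[1,0.05,0,0,0,0,0],[1,0.06,0,0,0,0,0],[1,0.07,0,0,0,0,0],[1,0.08,0,0,0,0,0],[1,0.09,0,0,0,0,0],[1,0.1,0,0,0,0,0],[1,0.11,0,0,0,0,0],[1,0.12,0,0,0,0,0]]]'
python3 - <<'E'
from h import *
yaw=.202
for i in range(3):
    s=robot.get_state(); print(inmark(s["eef_pos"],[567.16,-11.7],yaw),s["eef_pos"][2], Rn.from_euler("z",-yaw).apply(s["contact_force"]))
    c=robot.calibration("wrist"); p,d=robot.capture("wrist"); cv2.imwrite("pics/w3.png",p)
np.savez("w3.npz",**c)
E
```

```text
time_s: 7.75
eef_pos: [636.5, -9.9, 78.8]
tool_rot: [-3.142, 0.0, -2.938]
contact_force: [3.2, -0.6, -0.2]
opening: 85.5
gripper_force: 1.8
[[ 68.32651299 -12.11255391]] 78.84167818744906 [ 3.03123406 -1.21704139 -0.20915152]
[[ 68.16191828 -12.07197488]] 78.7984734723235 [ 3.25073882 -1.78799054 -0.75236507]
[[ 68.22253714 -12.09846007]] 78.80823702426137 [ 3.59729541 -1.95722847  0.54234741]
```

View pics/w3.png

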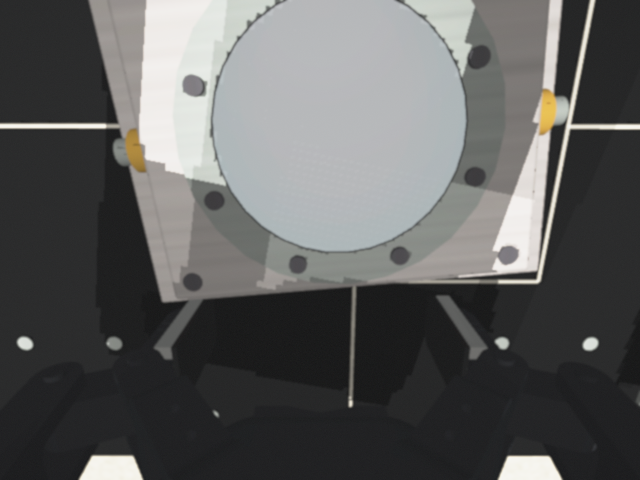

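The left finger is still in contact at (190,300). The lower base corners are at (163,302) and (537,272), so about half the skew is gone.

```bash
python3 - <<'E'
from h import *
c=dict(np.load("w3.npz"))
m,y1,y2=mark_from(c,[(354,290),(350,404)],[(5,126),(635,127)]); print(m,y1,y2)
yaw=y2
print("outline",inmark(ray(c,(540,282),82),m,yaw))
q=inmark(ray(c,[(163,302),(537,272)],92),m,yaw); e=q[1]-q[0]; L=np.linalg.norm(e);n=np.array([-e[1],e[0]])/L
print(q,L,"yaw",np.arctan2(-e[0],e[1]),"centre",q.mean(0)+n*56)
E
```

```text
[562.19845658 -11.0655905 ] 0.19946219068700757 0.2025153699224703
outline [[59.34628781 73.91787925]]
[[ 63.14499108 -72.75071179]
 [ 50.78780938  65.43229889]] 138.7344383281853 yaw 0.08918895660748362 centre [ 1.18898338 -8.64716895]
```

```bash
python3 -m inch '[[[1,-0.02,0,0,0,0,0],[1,-0.1,0,-0.05,0,0,0],[1,-0.1,0,-0.5,0,0,0],[1,-0.1,0,-0.7,0,0,0],[1,-0.1,0,-0.7,0,0,0]]]' >/dev/null
python3 -m inch '[[[1,0.3,-0.4,0,0,0,0.33],[1,0.6,-0.8,0,0,0,0.66],[1,0.77,-0.96,0,0,0,1],[1,0.77,-0.96,0,0,0,1]]]' >/dev/null
python3 -m inch '[[[1,0,0,0,0,0,0.35],[1,0,0,0,0,0,0.7],[1,0,0,0,0,0,1],[1,0,0,0,0,0,1]]]' >/dev/null
python3 -m inch '[[[1,0,0,0,0,0,0.35],[1,0,0,0,0,0,0.7],[1,0,0,0,0,0,1],[1,0,0,0,0,0,1]]]'
python3 - <<'E'
from h import *
m=np.array([567.16,-11.7]);yaw=.202
s=robot.get_state(); print(inmark(s["eef_pos"],m,yaw),s["eef_pos"][2],s["tool_rot"][2]-yaw-np.pi/2)
c=robot.calibration("wrist"); p,d=robot.capture("wrist"); cv2.imwrite("pics/w4.png",p);np.savez("w4.npz",**c)
E
```

```text
time_s: 10.02
eef_pos: [590.3, -116.8, 148.3]
tool_rot: [-3.141, -0.0, 1.78]
contact_force: [-0.1, 0.5, 0.3]
opening: 85.1
gripper_force: 0.0
[[   1.62090529 -107.63106752]] 148.34688697220741 0.007595307667263462
```

View pics/w4.png

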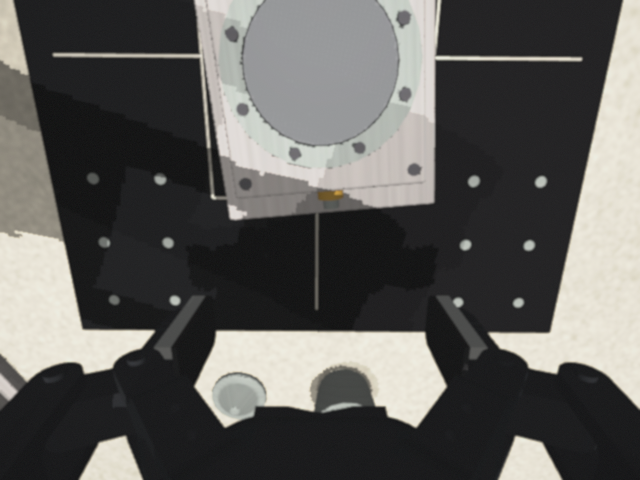

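The cell's -y base edge runs from (229,219) to (434,204). The mark's lines run (53,54)-(581,59) and (317,214)-(316,308).

```bash
python3 - <<'E'
from h import *
c=dict(np.load("w4.npz"))
m,y1,y2=mark_from(c,[(53,54),(581,59)],[(316,308),(317,214)]); print(m,y1,y2)
yaw=y1
q=inmark(ray(c,[(229,219),(434,204)],92),m,yaw); e=q[1]-q[0]; L=np.linalg.norm(e);n=np.array([-e[1],e[0]])/L
print(q,L,"yaw",np.arctan2(e[1],e[0]),"centre",q.mean(0)+n*70)
E
python3 -m inch '[[[1,0,0,0.3,0,0,0],[1,0,0,0.6,0,0,0],[1,0,0,0.69,0,0,0],[1,0.06,0,0.69,0,0,0],[1,0.11,0,0.69,0,0,0],[1,0.12,0,0.69,0,0,0],[1,0.13,0,0.69,0,0,0],[1,0.14,0,0.69,0,0,0],[1,0.15,0,0.69,0,0,0],[1,0.16,0,0.69,0,0,0],[1,0.17,0,0.69,0,0,0],[1,0.18,0,0.69,0,0,0]]]'
python3 - <<'E'
from h import *
yaw=.202
s=robot.get_state(); print(inmark(s["eef_pos"],[567.16,-11.7],yaw),s["eef_pos"][2], Rn.from_euler("z",-yaw).apply(s["contact_force"]))
E
```

```text
[567.64601168 -12.39496236] 0.20159058853194137 0.19732799375479407
[[-48.55449844 -83.15769191]
 [ 63.09419518 -73.79976481]] 112.04017844962577 yaw 0.08362037449420212 centre [ 1.42324132 -8.72331864]
time_s: 11.58
eef_pos: [586.9, -100.0, 80.0]
tool_rot: [3.141, 0.001, 1.774]
contact_force: [1.7, -3.0, 2.1]
opening: 85.2
gripper_force: 1.9
[[  1.6641836  -90.45498277]] 79.96013771643032 [ 1.02270863 -3.29618103  2.07677131]
```

```bash
cat >>h.py <<'E'
def cloud(c,d):
    v,u=np.nonzero((d>20)&(d<900)); z=d[v,u]
    X=np.c_[(u-c["cx"])/c["fx"]*z,(v-c["cy"])/c["fy"]*z,z]
    return (X-c["tvec"])@cv2.Rodrigues(c["rvec"])[0]
def find_mark(c,g,m=np.array([567.3,-12.]),yaw=.202):
    "centre lines by brightness ridge, as seen in picture g"
    for it in range(2):
        ex=np.array([np.cos(yaw),np.sin(yaw)]); ey=np.array([-ex[1],ex[0]]); fit=[]
        for a,b in((ex,ey),(ey,ex)):
            off=np.linspace(-9,9,61) if it==0 else np.linspace(-4,4,41); P=[]
            for t in np.r_[-135:-72:1.5,72:136:1.5]:
                W=m+a*t+b*off[:,None]; px=proj(c,np.c_[W,np.full(len(W),82.)]).astype(np.float32)
                if px.min()<1 or (px[:,0]>638).any() or (px[:,1]>478).any(): continue
                l=cv2.remap(g,px[:,:1],px[:,1:],cv2.INTER_LINEAR)[:,0].astype(float)
                b0=np.median(l); w=np.clip(l-b0-.5*(l.max()-b0),0,None)
                if l.max()-b0>25 and (w>0).sum()*(off[1]-off[0])<3.5: P.append((t,(w*off).sum()/w.sum()))
            P=np.float32(P)
            vx,vy,x0,y0=cv2.fitLine(P,cv2.DIST_HUBER,0,.01,.01).ravel(); k=vy/vx; fit.append((y0-k*x0,k,len(P)))
        (cy,ky,n1),(cx,kx,n2)=fit
        m=m+ex*cx+ey*cy; yaw=yaw+(ky*n1-kx*n2)/(n1+n2)
    return m,yaw,(n1,n2,round(ky+kx,4))
def find_cell(c,d,m,yaw):
    W=cloud(c,d); q=inmark(W,m,yaw)
    k=(W[:,2]>88.5)&(W[:,2]<118)&(abs(q[:,0])<95)&(abs(q[:,1])<100); q=q[k]
    img=np.zeros((800,800),np.uint8); ij=np.round(q*4+400).astype(int); img[ij[:,1],ij[:,0]]=255
    img=cv2.morphologyEx(img,cv2.MORPH_CLOSE,np.ones((11,11)))
    n,lab,st,_=cv2.connectedComponentsWithStats(img); j=1+st[1:,4].argmax()
    (x,y),(w,h),a=cv2.minAreaRect(np.argwhere(lab==j)[:,::-1].astype(np.float32))
    a=(a+45)%90-45
    return (np.array([x,y])-400)/4,(w/4,h/4),np.radians(a)
def report(name="x"):
    s=robot.get_state(); c=robot.calibration("wrist"); p,d=robot.capture("wrist")
    cv2.imwrite(f"pics/{name}.png",p); np.savez(f"{name}.npz",d=d,**c)
    print("tcp",inmark(s["eef_pos"],[567.3,-12.],.202).round(1),s["eef_pos"][2].round(1),"F",Rn.from_euler("z",-.202).apply(s["contact_force"]).round(1),"yaw-.202",(s["tool_rot"][2]-.202).round(3))
    try:
        m,yaw,n=find_mark(c,p.max(2)); print("mark",m.round(2),round(float(yaw),4),n)
        print("cell",find_cell(c,d,m,yaw))
    except Exception as e: print("no fit",e)
E
python3 -m inch '[[[1,0.01,0,0,0,0,0],[1,0.02,0,0,0,0,0],[1,0.03,0,0,0,0,0],[1,0.04,0,0,0,0,0],[1,0.05,0,0,0,0,0],[1,0.06,0,0,0,0,0],[1,0.07,0,0,0,0,0],[1,0.08,0,0,0,0,0],[1,0.09,0,0,0,0,0],[1,0.1,0,0,0,0,0],[1,0.11,0,0,0,0,0],[1,0.11,0,0,0,0,0]]]'
python3 -c "
from h import *
report('w5')
c=dict(np.load('w1.npz')); print(find_mark(c,cv2.imread('pics/w1.png').max(2)))
c=dict(np.load('w4.npz')); print(find_mark(c,cv2.imread('pics/w4.png').max(2)))"
```

```text
time_s: 13.08
eef_pos: [584.2, -89.4, 79.9]
tool_rot: [-3.141, 0.001, 1.775]
contact_force: [-0.2, -6.7, 3.4]
opening: 85.7
gripper_force: 3.3
tcp [[  1.  -79.2]] 79.9 F [-1.5 -6.5  3.4] yaw-.202 1.573
mark [567.59  -3.98] 0.2026 (48, 38, np.float32(0.0003))
cell (array([ -1.26780701, -37.0191803 ]), (102.5037841796875, 122.7491683959961), np.float64(0.03702011545405471))
(array([567.20316673, -12.51265401]), np.float32(0.20275034), (85, 77, np.float32(-0.0004)))
(array([566.94209358, -12.57976961]), np.float32(0.20275666), (85, 36, np.float32(-1e-04)))
```

```bash
python3 -m inch '[[[1,-0.01,0,0,0,0,0],[1,-0.03,0,0,0,0,0],[1,-0.07,0,0,0,0,0],[1,-0.12,0,-0.1,0,0,0],[1,-0.12,0,-0.6,0,0,0],[1,-0.12,0,-1,0,0,0],[1,-0.12,0,-1,0,0,0]]]' >/dev/null
python3 -m inch '[[[1,0.5,0,-0.3,0,0,0],[1,1,0,-0.67,0,0,0],[1,1,0,-0.67,0,0,0],[1,1,0,-0.67,0,0,0]]]' >/dev/null
python3 -c "
from h import *
report('w6')"
```

```text
tcp [[0.7 9.2]] 246.0 F [ 0.1 -0.5 -0.6] yaw-.202 1.573
mark [567.18 -12.67] 0.2031 (85, 77, np.float32(-0.0005))
cell (array([ 2.80001831, -4.73306274]), (112.37493896484375, 140.48431396484375), np.float64(0.035797374973815264))
```

View pics/w6.png

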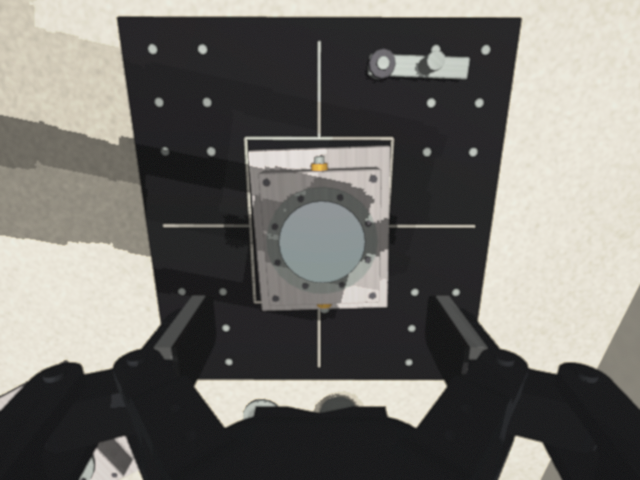

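The cell is nearly square: centre (2.8,-4.7) mm, skew 0.036 rad. The clip is open at the upper right, pivot (381,63) and pin (435,58). A bit more +y push is needed.

```bash
python3 -m inch '[[[1,-0.5,0.02,0.2,0,0,0],[1,-1,0.02,0.5,0,0,0],[1,-1,0.02,0.67,0,0,0],[1,-1,0.02,0.67,0,0,0]]]' >/dev/null
python3 -m inch '[[[1,-0.07,0,0.3,0,0,0],[1,-0.07,0,0.7,0,0,0],[1,-0.07,0,0.97,0,0,0],[1,-0.04,0,0.97,0,0,0],[1,0,0,0.97,0,0,0],[1,0.02,0,0.97,0,0,0],[1,0.03,0,0.97,0,0,0],[1,0.04,0,0.97,0,0,0],[1,0.05,0,0.97,0,0,0],[1,0.06,0,0.97,0,0,0],[1,0.07,0,0.97,0,0,0],[1,0.08,0,0.97,0,0,0]]]'
python3 -m inch '[[[1,0.008,0,0,0,0,0],[1,0.016,0,0,0,0,0],[1,0.024,0,0,0,0,0],[1,0.032,0,0,0,0,0],[1,0.04,0,0,0,0,0],[1,0.045,0,0,0,0,0],[1,0.05,0,0,0,0,0],[1,0.05,0,0,0,0,0]]]'
python3 -c "
from h import *
report('w7')"
```

```text
time_s: 16.55
eef_pos: [587.5, -92.7, 82.9]
tool_rot: [3.141, 0.001, 1.774]
contact_force: [1.7, -4.2, 1.8]
opening: 85.8
gripper_force: 1.9
time_s: 17.55
eef_pos: [586.2, -87.9, 82.9]
tool_rot: [-3.141, 0.0, 1.775]
contact_force: [0.3, -5.7, 2.9]
opening: 85.3
gripper_force: 2.9
tcp [[  3.3 -78.1]] 82.9 F [-0.9 -5.6  2.9] yaw-.202 1.573
mark [566.2   -5.49] 0.2025 (53, 37, np.float32(0.0006))
cell (array([  2.92243958, -24.14391327]), (92.57483673095703, 89.31393432617188), np.float64(0.01111065397235094))
```

```bash
python3 -m inch '[[[1,0.005,0,0,0,0,0],[1,0.01,0,0,0,0,0],[1,0.015,0,0,0,0,0],[1,0.02,0,0,0,0,0],[1,0.025,0,0,0,0,0],[1,0.03,0,0,0,0,0],[1,0.035,0,0,0,0,0],[1,0.035,0,0,0,0,0]]]'
python3 -c "
from h import *
report('w8')"
```

```text
time_s: 18.6
eef_pos: [585.4, -84.6, 82.9]
tool_rot: [-3.141, 0.001, 1.775]
contact_force: [0.2, -6.9, 4.0]
opening: 85.4
gripper_force: 3.5
tcp [[  3.2 -74.8]] 82.9 F [-1.2 -6.8  4. ] yaw-.202 1.573
mark [566.46  -3.75] 0.2026 (52, 37, np.float32(0.0003))
cell (array([  2.9717865 , -23.13571167]), (92.27723693847656, 89.7711410522461), np.float64(0.005449537073061275))
```

```bash
python3 -m inch '[[[1,0.004,0,0,0,0,0],[1,0.008,0,0,0,0,0],[1,0.012,0,0,0,0,0],[1,0.012,0,0,0,0,0]]]'
python3 -c "
from h import *
report('w9')"
```

```text
time_s: 19.15
eef_pos: [585.1, -83.4, 82.8]
tool_rot: [-3.141, 0.001, 1.774]
contact_force: [-0.6, -6.6, 2.7]
opening: 85.5
gripper_force: 3.3
tcp [[  3.2 -73.6]] 82.8 F [-1.9 -6.3  2.7] yaw-.202 1.572
mark [566.54  -4.27] 0.2026 (54, 38, np.float32(0.0008))
cell (array([  3.13108063, -21.18887329]), (92.34132385253906, 89.63368225097656), np.float64(0.0027777706437097185))
```

```bash
python3 -m inch '[[[1,-0.01,0,0,0,0,0],[1,-0.03,0,0,0,0,0],[1,-0.07,0,0,0,0,0],[1,-0.12,0,-0.1,0,0,0],[1,-0.12,0,-0.6,0,0,0],[1,-0.12,0,-1,0,0,0],[1,-0.12,0,-1,0,0,0]]]' >/dev/null
python3 -m inch '[[[1,0.5,0,-0.3,0,0,-0.33],[1,1,0,-0.65,0,0,-0.66],[1,1,0,-0.65,0,0,-1],[1,1,0,-0.65,0,0,-1]]]' >/dev/null
python3 -m inch '[[[1,0,0,0,0,0,-0.35],[1,0,0,0,0,0,-0.7],[1,0,0,0,0,0,-1],[1,0,0,0,0,0,-1]]]' >/dev/null
python3 -m inch '[[[1,0,0,0,0,0,-0.35],[1,0,0,0,0,0,-0.7],[1,0,0,0,0,0,-1],[1,0,0,0,0,0,-1]]]'
python3 -c "
from h import *
report('w10')"
```

```text
time_s: 21.58
eef_pos: [567.2, 2.9, 247.2]
tool_rot: [3.141, -0.001, -2.945]
contact_force: [-1.2, 1.3, 0.4]
opening: 85.5
gripper_force: 0.0
tcp [[ 2.9 14.6]] 247.2 F [-0.9  1.5  0.4] yaw-.202 -3.147
mark [567.15 -12.56] 0.2025 (85, 82, np.float32(1e-04))
cell (array([ 3.125, -0.375]), (140.25, 112.25), np.float64(0.0))
```

```bash
python3 -m inch '[[[1,-0.4,-0.1,0.2,0,0,-0.01],[1,-0.8,-0.156,0.5,0,0,-0.01],[1,-0.8,-0.156,0.7,0,0,-0.01],[1,-0.8,-0.156,0.7,0,0,-0.01]]]' >/dev/null
python3 -m inch '[[[1,0,0,0.4,0,0,0],[1,0,0,0.8,0,0,0],[1,0,0,0.93,0,0,0],[1,0.05,0,0.93,0,0,0],[1,0.1,0,0.93,0,0,0],[1,0.11,0,0.93,0,0,0],[1,0.12,0,0.93,0,0,0],[1,0.13,0,0.93,0,0,0],[1,0.14,0,0.93,0,0,0],[1,0.15,0,0.93,0,0,0],[1,0.16,0,0.93,0,0,0],[1,0.17,0,0.93,0,0,0]]]'
python3 -m inch '[[[1,0.007,0,0,0,0,0],[1,0.014,0,0,0,0,0],[1,0.021,0,0,0,0,0],[1,0.028,0,0,0,0,0],[1,0.035,0,0,0,0,0],[1,0.04,0,0,0,0,0],[1,0.04,0,0,0,0,0]]]'
python3 -c "
from h import *
report('w11')"
```

```text
time_s: 23.62
eef_pos: [632.6, 0.6, 84.9]
tool_rot: [-3.142, 0.001, -2.933]
contact_force: [1.4, 0.3, 0.3]
opening: 85.7
gripper_force: 0.6
time_s: 24.5
eef_pos: [628.6, -0.3, 84.9]
tool_rot: [-3.142, 0.0, -2.933]
contact_force: [4.0, 1.9, 0.9]
opening: 85.7
gripper_force: 1.8
tcp [[62.4 -0.8]] 84.9 F [4.3 1.1 0.9] yaw-.202 -3.135
mark [561.83 -13.87] 0.203 (36, 55, np.float32(0.0013))
cell (array([ 3.5057373 , -0.10251617]), (92.2740478515625, 140.74867248535156), np.float64(0.00915725340080494))
```

```bash
python3 -m inch '[[[1,-0.02,0,0,0,0,0],[1,-0.05,0,0,0,0,0],[1,-0.1,0,0,0,0,0],[1,-0.1,0,0.04,0,0,0],[1,-0.1,0,0.04,0,0,0],[1,-0.09,0,0.04,0,0,0],[1,-0.08,0,0.04,0,0,0],[1,-0.07,0,0.04,0,0,0],[1,-0.06,0,0.04,0,0,0],[1,-0.05,0,0.04,0,0,0],[1,-0.04,0,0.04,0,0,0],[1,-0.03,0,0.04,0,0,0]]]'
python3 -m inch '[[[1,0.008,0,0,0,0,0],[1,0.016,0,0,0,0,0],[1,0.024,0,0,0,0,0],[1,0.032,0,0,0,0,0],[1,0.04,0,0,0,0,0],[1,0.045,0,0,0,0,0],[1,0.05,0,0,0,0,0],[1,0.05,0,0,0,0,0]]]'
python3 -c "
from h import *
report('w12')"
```

```text
time_s: 26.05
eef_pos: [631.8, 0.4, 81.0]
tool_rot: [-3.141, 0.001, -2.933]
contact_force: [3.2, 1.0, -0.7]
opening: 85.3
gripper_force: 1.6
time_s: 27.05
eef_pos: [626.6, -0.7, 80.9]
tool_rot: [-3.142, 0.0, -2.933]
contact_force: [5.0, 1.8, 0.1]
opening: 85.5
gripper_force: 2.5
tcp [[60.4 -0.8]] 80.9 F [5.2 0.8 0.1] yaw-.202 -3.135
mark [560.85 -14.16] 0.2032 (33, 46, np.float32(0.0008))
cell (array([ 1.97442627, -0.60423279]), (89.20731353759766, 141.07701110839844), np.float64(0.005454491488956393))
```

```bash
python3 -m inch '[[[1,-0.01,0,0,0,0,0],[1,-0.03,0,0,0,0,0],[1,-0.07,0,0,0,0,0],[1,-0.12,0,-0.1,0,0,0],[1,-0.12,0,-0.6,0,0,0],[1,-0.12,0,-1,0,0,0],[1,-0.12,0,-1,0,0,0]]]' >/dev/null
python3 -m inch '[[[1,0.4,0.1,-0.3,0,0,0],[1,0.7,0.15,-0.66,0,0,0],[1,0.7,0.15,-0.66,0,0,0],[1,0.7,0.15,-0.66,0,0,0]]]' >/dev/null
python3 - <<'E'
from h import *
report('w13')
z=np.load('w13.npz'); c={k:z[k] for k in z}; d=c.pop('d'); m,yaw,_=find_mark(c,cv2.imread('pics/w13.png').max(2))
W=cloud(c,d); q=inmark(W,m,yaw)
k=(q[:,0]>30)&(q[:,0]<120)&(abs(q[:,1]-122)<22)
for a,b in((94,98.5),(100,106),(117,125)):
    j=k&(W[:,2]>a)&(W[:,2]<b); print(a,j.sum(),q[j].min(0),np.median(q[j],0),q[j].max(0))
E
```

```text
tcp [[ 2.1 13.8]] 246.2 F [0.3 0.8 0.3] yaw-.202 -3.135
mark [567.16 -12.56] 0.2026 (85, 82, np.float32(-0.0006))
cell (array([ 0.30255127, -0.3421936 ]), (111.73464965820312, 140.324951171875), np.float64(0.006493415597331523))
94 322 [ 35.4732161  116.18657224] [ 62.16417233 123.58801474] [ 74.53416369 132.85975673]
100 366 [ 35.29887477 115.37270712] [ 43.72836663 123.91514556] [ 73.15250809 134.15985697]Traceback (most recent call last):
  File "<stdin>", line 7, in <module>
    return umr_minimum(a, axis, None, out, keepdims, initial, where)
ValueError: zero-size array to reduction operation minimum which has no identity
```

```bash
python3 -m inch '[[[0,-0.35,0.5,0.1,0,0,0.012],[0,-0.746,1,0.4,0,0,0.012],[0,-0.746,1,0.6,0,0,0.012],[0,-0.746,1,0.6,0,0,0.012],[0,-0.746,1,0.6,0,0,0.012]]]' 20
python3 -m inch '[[[0,0,0.106,0.2,0,0,0],[0,0,0.106,0.5,0,0,0],[0,0,0.106,0.7,0,0,0],[0,0,0.106,0.77,0,0,0],[0,0,0.106,0.77,0,0,0]]]' 20
python3 -c "
from h import *
report('w14')"
```

```text
time_s: 29.15
eef_pos: [618.9, 114.7, 186.6]
tool_rot: [-3.141, -0.001, -2.94]
contact_force: [-0.2, -0.2, 0.8]
opening: 42.6
gripper_force: 0.0
time_s: 29.78
eef_pos: [617.0, 125.3, 110.0]
tool_rot: [-3.142, 0.0, -2.94]
contact_force: [0.2, 0.7, 0.0]
opening: 42.9
gripper_force: 0.0
tcp [[ 76.2 124.6]] 110.0 F [0.4 0.7 0. ] yaw-.202 -3.142
mark [567.11 -12.96] 0.2024 (43, 41, np.float32(-0.0003))
no fit index 800 is out of bounds for axis 0 with size 800
```

View pics/w14.png

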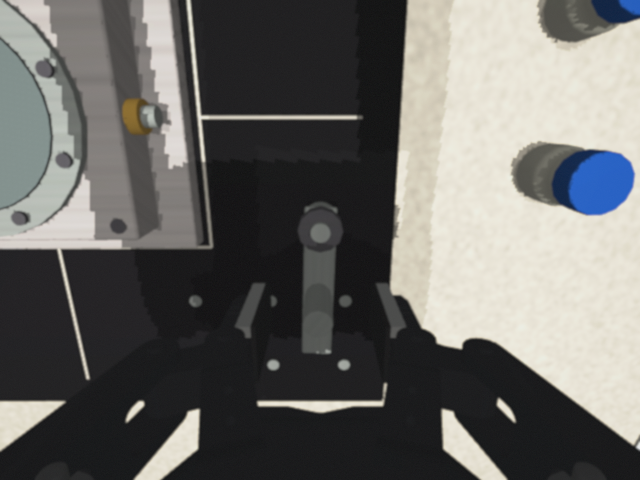

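The pin at (318,300) lies between the fingers, the pivot is at (320,230), and the cell's edge runs parallel to the outline. Pinch and swing.

```bash
python3 -m inch '[[[-0.4,0,0,0,0,0,0],[-0.6,0,0,0,0,0,0],[-1,0,0,0,0,0,0],[-1,0,0,0,0,0,0],[-1,0,0,0,0,0,0],[-1,0,0,0,0,0,0]]]' 20
python3 -m inch '[[[-1,0.001,-0.028,0,0,0,0.167],[-1,0.005,-0.056,0,0,0,0.333],[-1,0.011,-0.083,0,0,0,0.5],[-1,0.019,-0.109,0,0,0,0.667],[-1,0.03,-0.135,0,0,0,0.833],[-1,0.043,-0.16,0,0,0,1],[-1,0.043,-0.16,0,0,0,1]]]' 20
python3 -c "
from h import *
report('w15')"
```

```text
time_s: 30.58
eef_pos: [617.2, 125.7, 110.3]
tool_rot: [-3.142, 0.001, -2.939]
contact_force: [-1.0, -0.9, 5.5]
opening: 10.9
gripper_force: 20.5
time_s: 31.45
eef_pos: [616.2, 109.0, 110.3]
tool_rot: [3.141, 0.001, 2.819]
contact_force: [-0.2, 0.4, 5.2]
opening: 11.0
gripper_force: 20.5
tcp [[ 72.2 108.7]] 110.3 F [-0.1  0.4  5.2] yaw-.202 2.617
no fit OpenCV(4.12.0) /io/opencv/modules/imgproc/src/linefit.cpp:618: error: (-215:Assertion failed) npoints2 >= 0 || npoints3 >= 0 in function 'fitLine'
```

```bash
python3 -m inch '[[[-1,0.001,-0.028,0,0,0,0.167],[-1,0.005,-0.056,0,0,0,0.333],[-1,0.011,-0.083,0,0,0,0.5],[-1,0.019,-0.109,0,0,0,0.667],[-1,0.03,-0.135,0,0,0,0.833],[-1,0.043,-0.16,0,0,0,1],[-1,0.043,-0.16,0,0,0,1]]]' 20
python3 -m inch '[[[-1,0.001,-0.028,0,0,0,0.167],[-1,0.005,-0.056,0,0,0,0.333],[-1,0.011,-0.083,0,0,0,0.5],[-1,0.019,-0.109,0,0,0,0.667],[-1,0.03,-0.135,0,0,0,0.833],[-1,0.043,-0.16,0,0,0,1],[-1,0.043,-0.16,0,0,0,1],[-1,0.043,-0.17,0,0,0,1],[-1,0.043,-0.175,0,0,0,1],[-1,0.043,-0.175,0,0,0,1],[-1,0.043,-0.175,0,0,0,1]]]' 20
python3 -c "
from h import *
report('w16')"
```

```text
time_s: 32.38
eef_pos: [607.0, 95.2, 110.3]
tool_rot: [3.141, 0.001, 2.296]
contact_force: [0.3, -0.4, 5.6]
opening: 11.3
gripper_force: 20.5
time_s: 33.75
eef_pos: [591.3, 87.0, 110.3]
tool_rot: [3.14, -0.0, 1.773]
contact_force: [1.0, 0.3, 5.9]
opening: 11.0
gripper_force: 20.5
tcp [[43.4 92.2]] 110.3 F [1.  0.1 5.9] yaw-.202 1.571
mark [566.28 -13.14] 0.2031 (15, 41, np.float32(0.0003))
no fit index 800 is out of bounds for axis 0 with size 800
```

```bash
python3 -m inch '[[[-0.7,0,0,0,0,0,0],[-0.5,0,0,0,0,0,0],[-0.3,0,0,0,0,0,0],[-0.3,0,0,-0.1,0,0,0],[-0.3,0,0,-0.5,0,0,0],[-0.3,0,0,-1,0,0,0],[-0.3,0,0,-1,0,0,0]]]' 20 >/dev/null
python3 -m inch '[[[0,-0.5,-0.3,-0.3,0,0,0],[0,-0.85,-0.42,-0.4,0,0,0],[0,-0.85,-0.42,-0.4,0,0,0],[0,-0.85,-0.42,-0.4,0,0,0],[0,-0.85,-0.42,-0.4,0,0,0]]]'
python3 - <<'E'
from h import *
report('w17')
z=np.load('w17.npz'); c={k:z[k] for k in z}; d=c.pop('d'); m,yaw,_=find_mark(c,cv2.imread('pics/w17.png').max(2))
W=cloud(c,d); q=inmark(W,m,yaw)
k=(q[:,0]>20)&(q[:,0]<75)&(q[:,1]>60)&(q[:,1]<140)
for a,b in((93.5,98),(116,126)):
    j=k&(W[:,2]>a)&(W[:,2]<b)
    if j.any(): print(a,j.sum(),q[j].min(0),np.median(q[j],0),q[j].max(0))
cl=q[(W[:,2]>88.5)&(W[:,2]<94)&(q[:,1]<60)&(abs(q[:,0])<80)&(q[:,1]>-90)]
print("base x",np.percentile(cl[:,0],[.5,99.5]),"y",np.percentile(cl[:,1],.5))
E
```

```text
time_s: 35.3
eef_pos: [566.4, -4.0, 249.1]
tool_rot: [-3.14, -0.0, 1.774]
contact_force: [-0.3, 0.0, -0.2]
opening: 42.7
gripper_force: 0.0
tcp [[0.7 8.1]] 249.1 F [-0.3  0.1 -0.2] yaw-.202 1.572
mark [567.15 -12.76] 0.2026 (85, 80, np.float32(-0.0))
cell (array([ 0.69975281, 16.8598938 ]), (112.16568756103516, 165.24774169921875), np.float64(0.006944332462368573))
93.5 1165 [21.54529249 60.21031103] [44.39838551 85.0927247 ] [ 54.43268558 132.84809135]
116 255 [39.24414101 87.49415804] [44.72249016 92.77645898] [50.90595753 98.64784032]
base x [-55.0875427   56.67106527] y -70.5820644911432
```

View pics/w17.png

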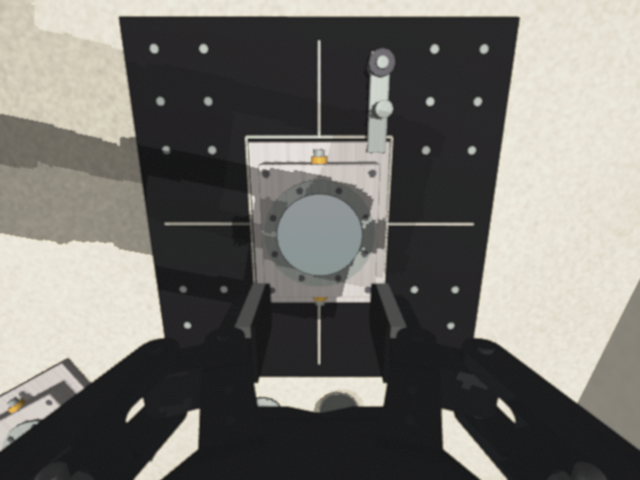

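The picture shows the clip closed: pivot (381,62), pin (383,108), tip at (376,150) over the base plate. The pin measures (44.7,92.8) against (45,93) closed, and the cell is centred to about 0.7 mm. Handing in.

```bash
python3 -c "
from bench import robot
print(robot.close_job())"
```

```text
the job is handed in; nothing more can be done
None
```

I handed the job in at about 35 s. The last camera check had the cell within about 1 mm of the mark and 0.007 rad of square, with the clip swung fully over the base plate. The highest push force I read was about 7 N, and the judge returned no result.

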